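# Weigh a gas cylinder on the hanging scale

## Task

Weigh the small gas cylinder: hang it by its loop on the sprung hook of the hanging scale, easing its whole weight slowly onto the hook before you let go, so that the hook never plunges, springs back or hits its stop. When the hook has settled, press the hold button on the display unit and leave the cylinder hanging there; do not shift the other things on the bench.

Things in the scene. Friction and masses are not known exactly. Their poses are not given: they have to be found in the camera images.
- cylinder: Loose steel gas cylinder, 58 mm diameter, 178 mm high over all, upright on the bench; weight unknown, 0.3 to 0.9 kg. Origin: centre of its underside; z up. On its brass neck stands a closed loop of 7 mm wire in its y-z plane: the opening looks along x (both ways alike), 36 mm wide, 43 mm high, from 94 to 137 mm above the origin. A square grip block tops the loop.
- loop_top (a point): Underside of the top of the cylinder's loop, at its middle, 137 mm above the cylinder's origin: the point that must rest on the hook's saddle. Axes as the cylinder's.
- grip (a point): Centre of the rubber grip block on top of the cylinder's loop, 22 x 22 mm and 34 mm high, faces along the cylinder's x and y; 161 mm above the cylinder's origin, 24 mm above loop_top. Axes as the cylinder's.
- scale: Hanging scale, fixed to the bench: post 34 mm wide, 334 mm high, on a 100 x 120 mm foot; a sprung hook rides up and down on it. Origin: centre of the foot's underside, under the post's axis; its -x points from the post out along the hook. To hang, pass the loop over the hook's tip, moving along the scale's +x, then let it down on the saddle. More than 14 N between cylinder and scale overloads it.
- hook_saddle (a point): Middle of the hook's saddle, on top of its 8 mm rod, 125 mm from the post's axis along the scale's -x; 285 mm above the bench unloaded; moves with the hook; axes as the scale's. From the post the rod comes out straight, its top 16 mm above the saddle, dips to the saddle and turns up to a free tip 22 mm beyond it (-x) and 17 mm above it. The rod's underside is 8 mm below the saddle.
- hook (a joint): Dip of the sprung hook in m: 0 unloaded (held up by 0.2 N), growing downward to a hard stop at 0.128. Spring 75 N per m: the cylinder rests at 36 to 115 mm by its weight. Little damping: off balance it bobs for 2 to 5 s. Dipped, it must stay under 0.15 m/s while lowered and under 0.07 m/s once let go (let go at most 5 mm, about 0.3 N, off balance). Settled: under 0.015 m/s.
- display: Display unit, a flat grey box 85 x 115 mm and 36 mm high fixed to the bench, dark screen on the +x half of its top, hold button on the -x half. Origin: centre of its underside.
- hold_top (a point): Top centre of the round hold button, 28 mm across, on the display unit; pressed straight down.
- hold (a joint): Travel of the hold button in m: 0 released, 0.006 fully down at 5 N; springs back. It counts as pressed beyond 0.004.
- flux_tin: Bystander: round tin, 65 mm across, 33 mm high; origin at the centre of its underside.
- tape_roll: Bystander: roll of black tape lying flat, 63 mm across, 19 mm high; origin at the centre of its underside.
- filter_drier: Bystander: copper filter drier, 160 x 29 x 29 mm, lying along its x axis; origin at the centre of its underside.

How it is judged:
By the outcome, as a careful person would: the job done as asked, in the order asked, and still so for the second after the job is handed in, with the robot touching nothing.
It also fails if it takes over 64 s, if anything falls off the work surface, if the arm or the gripper's body presses on something with over 40 N, if the wrist force passes 120 N, or if a joint passes its speed limit or range.

## Robot

A 6-joint arm with a two-finger parallel gripper is mounted at the origin on the work surface; the furniture and walls round the work are solid. World frame = base frame: x ahead of the robot, y to its left, z up, the work surface at z = 0. Lengths are in mm, angles in rad, forces in N, time in s.
With the tool pointing down it reaches from about 275 to 1000 mm from the base axis. Payload 8.4 kg.
Tool frame: the origin (TCP) lies midway between the tips of the shut fingers; the grasp point (between the pads) lies 19 mm behind it; z points along the fingers, y is the line along which they close (so a half turn about z gives the same grasp; the last joint's range is limited). The gripper opens to 85 mm and grips with 20 to 120 N. Pads are 22 mm wide; open, the fingers measure 114 mm over their backs; the gripper's body (76 mm by 85 mm) begins 54 mm behind the grasp point. The pads swing forward as they close: fully open they stand 13 mm farther back than shut.
Start: joints at [-1.295, 0.353, 1.633, -0, 1.155, -0.002], TCP at [171.399, -601.041, 231.281] pointing down, gripper open.
Joint ranges: [-2.63, 2.63], [-0.92, 2.1], [0.06, 2.66], [-1.3, 4.44], [0, 2.69], [-3.02, 3.02]. Speed limits (rad/s): [2.22, 2.22, 2.79, 3.14, 3.14, 3.14].

## Interface

Orientations are given as [roll, pitch, yaw] about the fixed x, y, z axes, in that order (R = Rz(yaw) Ry(pitch) Rx(roll)).
In Python, from rig import r gives the robot as it stands.
- The arm moves only by the tool servo_tool, never from a script. Its argument "deltas" is a list of rows, each an object of numbers: "x", "y", "z": the shift along the world's x, y, z in mm; "rx", "ry", "rz": the turn, a rotation vector about the world's x, y, z in rad; "gripper": the gripper's target within -1 to 1 (fully open at 1, half-way at 0, shut at -1). A call has 1 to 10 rows; each row is the pose to reach, as a shift and turn from the pose commanded when the call began; what a row does not reach only later rows make up. A row lasts 1/10 s, in which the tool goes at most 50 mm and 8.59 degrees, less where a joint would pass 70% of its speed; a pose out of reach is approached as far as the arm can. A call with a gripper value outside its range is refused whole. The fingers move at their own pace and stop on an object; "newtons" is the grip in N (left out, the last holds). Time passes only in rows, so rows that repeat a pose let the fingers close. It gives the time, the measured TCP pose, the force, the opening and the grip force at its end, in the units of the state.
- r.sense(): the state, without advancing time (a new reading comes with each control period).
- r.grab_frame(name): name is "side" or "top"; returns the picture (420x560x3 uint8, blue, green, red); there is no depth.
- r.camera_params(name): a dict with "mtx" (3x3 intrinsics, pixels), "eye" and "orientation" of the camera in the world. Camera axes: x right, y down, z forward; pixel columns grow to the right and rows downward; lengths in mm; the calibration is good to about 2 mm. A picture is of the moment at which its call begins. camera_params takes no time and is no camera call.
- r.sign_off(): hands the job in; it is judged then, once.
Trained networks look in the newest picture that a camera, given by its name, has taken for a name from the list of things; names that differ only in an ending like _2 or _b are one class to them, and where a whole thing is asked for, a point or a joint stands for the part that bears it (a point fixed in the world has none). Each returns a list of dicts, best first, with "conf" (0 to 1); they miss things now and then, are a little off and sometimes report something else, mostly with a low value. They report only what shows in the picture. A call takes as long as a camera call.
- r.recognise(name, camera): "box" ([left, top, width, height] in pixels, round what is visible of it).
The state is a dict: "clock": time; "qpos": joint angles; "qvel": joint speeds; "joint_efforts": joint torques, N m; "eef_pos": TCP position; "tcp_rot": TCP orientation; "contact_force": force on the tool from outside, world axes, zero at the start; "wrist_torque": the same for the moment, N m; "opening": opening from 0.0 (shut) to 1.0 (fully open); "grasp_force": force on a finger pad.
Only numpy, scipy, OpenCV 4.12 (cv2) and the standard library are available. Lean on these libraries where they do the work, as an engineer would, in place of code of your own. Each camera call takes 0.05 s, during which the arm holds its last target. There are 200 camera calls.

## Working session

There is one attempt and no reset: what is moved stays moved. The work goes in short steps, Python scripts to look and compute and a tool call to move; the robot and the scene stay as the last step left them, time stands still between calls to the robot, and variables do not carry over. Pictures are saved under pics/ and viewed, at most 10 in all, crops included, and the job is handed in when it is done.

Besides the shell and the picture viewer there is one more tool, called after "Request:" as name(argument=value, ...), one argument or row to a line, values as JSON. servo_tool: Moves the arm, as the interface text tells. Its arguments: {"type":"object","properties":{"deltas":{"type":"array","items":{"type":"object","properties":{"x":{"type":"number"},"y":{"type":"number"},"z":{"type":"number"},"rx":{"type":"number"},"ry":{"type":"number"},"rz":{"type":"number"},"gripper":{"type":"number"}}}},"newtons":{"type":"number"}},"required":["deltas"]}

```bash
mkdir -p pics; ls; cat > h.py <<'E'
from rig import r
import numpy as np, cv2
def P(name):
    p=r.camera_params(name); return p
if __name__=="__main__":
    for n in("side","top"):
        p=P(n); print(n,{k:np.round(np.array(v),3).tolist() for k,v in p.items()})
        cv2.imwrite(f"pics/{n}0.png",r.grab_frame(n))
        for t in("cylinder","grip","scale","hook_saddle","hook","display","hold_top","flux_tin","tape_roll","filter_drier"):
            print(t,[(np.round(d["box"]).tolist(),round(d["conf"],2)) for d in r.recognise(t,n)][:2])
    print(r.sense())
E
python3 h.py
```

```text
pics
side {'mtx': [[419.993, 0.0, 280.811], [0.0, 419.993, 212.481], [0.0, 0.0, 1.0]], 'eye': [1243.482, -123.847, 829.377], 'orientation': [-2.27, 0.004, 1.325]}
cylinder [([328.0, 199.0, 24.0, 55.0], 0.81)]
grip [([329.0, 194.0, 23.0, 61.0], 0.58)]
scale [([233.0, 178.0, 59.0, 156.0], 0.85)]
hook_saddle [([234.0, 178.0, 42.0, 54.0], 0.92)]
hook [([232.0, 175.0, 44.0, 62.0], 0.75)]
display []
hold_top [([148.0, 254.0, 12.0, 10.0], 0.56)]
flux_tin [([344.0, 276.0, 29.0, 24.0], 0.65)]
tape_roll [([380.0, 249.0, 27.0, 25.0], 0.56)]
filter_drier [([147.0, 297.0, 21.0, 64.0], 0.84)]
top {'mtx': [[470.004, 0.0, 280.301], [0.0, 470.004, 205.842], [0.0, 0.0, 1.0]], 'eye': [393.165, 63.107, 1569.427], 'orientation': [-3.033, 0.003, -1.542]}
cylinder [([219.0, 224.0, 23.0, 17.0], 0.53)]
grip [([221.0, 220.0, 18.0, 20.0], 0.66)]
scale [([288.0, 162.0, 42.0, 61.0], 0.84), ([221.0, 224.0, 19.0, 17.0], 0.61)]
hook_saddle [([308.0, 164.0, 17.0, 59.0], 0.59)]
hook [([304.0, 172.0, 17.0, 51.0], 0.78), ([375.0, 176.0, 13.0, 35.0], 0.69)]
display [([360.0, 221.0, 39.0, 32.0], 0.74), ([286.0, 159.0, 42
[... 196 characters left out ...]
, 0.8)]
{'clock': 1.1, 'qpos': array([-1.29541829e+00,  3.53016901e-01,  1.63341354e+00,  2.27330360e-06,
        1.15520331e+00, -2.41297692e-03]), 'qvel': array([ 0.00051327, -0.000399  ,  0.000192  ,  0.00048608, -0.00015581,
        0.00136202]), 'joint_efforts': array([ 3.78180775e-04, -6.05187821e+01, -3.42441881e+01,  1.80672932e-04,
        1.29423537e-03,  2.28037834e-05]), 'eef_pos': array([ 171.38573186, -601.03409493,  231.26460021]), 'tcp_rot': array([-3.14155156e+00, -2.17891094e-06,  2.77790092e-01]), 'contact_force': array([ 0.02052521, -0.63150641,  0.298761  ]), 'wrist_torque': array([-0.05461177,  0.02936729,  0.02167124]), 'grasp_force': 0.0, 'opening': 0.995718346967869}
```

```bash
python3 - <<'E'
import cv2
a=cv2.imread("pics/top0.png")[145:265,175:415]; cv2.imwrite("pics/t1.png",cv2.resize(a,None,fx=3.3,fy=3.3,interpolation=cv2.INTER_CUBIC))
a=cv2.imread("pics/side0.png")[165:370,135:415]; cv2.imwrite("pics/s1.png",cv2.resize(a,None,fx=2.8,fy=2.8,interpolation=cv2.INTER_CUBIC))
E
```

```text
(no output)
```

View pics/t1.png

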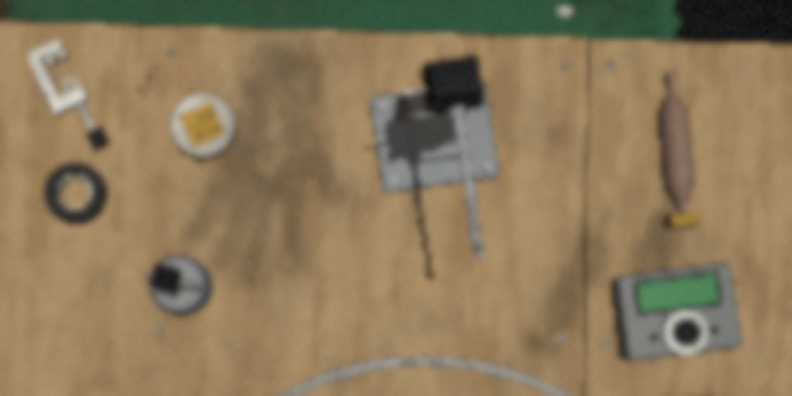

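View pics/s1.png

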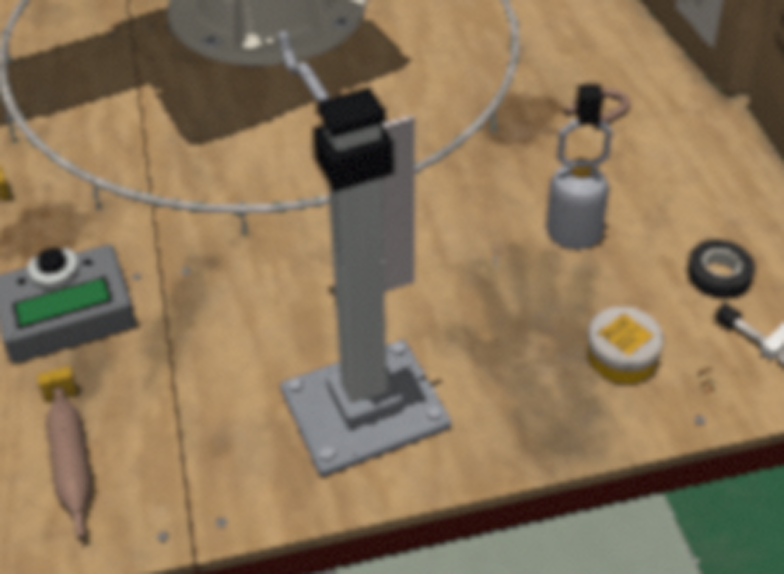

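```bash
cat > h.py <<'E'
from rig import r
import numpy as np, cv2
from scipy.spatial.transform import Rotation as Ro
def cam(n):
    p=r.camera_params(n); return np.array(p["mtx"]),np.array(p["eye"],float),Ro.from_euler("xyz",p["orientation"]).as_matrix()
def ray(n,uv):
    K,e,R=cam(n); return e,R@np.linalg.solve(K,[*uv,1])
def at(n,uv,z):
    e,d=ray(n,uv); return e+d*(z-e[2])/d[2]
def proj(n,X):
    K,e,R=cam(n); c=K@(R.T@(np.atleast_2d(X)-e).T); return (c[:2]/c[2]).T
def tri(a,b):
    e1,d1=ray("side",a);e2,d2=ray("top",b)
    s=np.linalg.lstsq(np.c_[d1,-d2],e2-e1,rcond=None)[0]
    p,q=e1+s[0]*d1,e2+s[1]*d2
    return (p+q)/2,np.linalg.norm(p-q)
E
python3 - <<'E'
from h import *
np.set_printoptions(precision=1,suppress=True)
T=lambda x,y:(175+x/3.3,145+y/3.3)
S=lambda x,y:(135+x/2.8,165+y/2.8)
print("grip",tri(S(589,105),T(165,278)),at("top",T(165,278),161),at("side",S(589,105),161))
print("body",at("top",T(180,285),75))
print("tip",tri(S(283,38),T(478,254)),at("top",T(478,254),300),at("side",S(283,38),302))
print("rodroot",at("top",T(461,110),301))
for c in [(371,97),(497,175),(385,190)]: print("foot",at("top",T(*c),8))
for c in [(284,384),(322,470),(449,424),(400,345)]: print("footS",at("side",S(*c),8))
print("head",at("top",T(454,83),334))
print("btn",tri(S(52,260),T(687,332)),at("top",T(687,332),45),at("side",S(52,260),45))
for c in [(614,276),(730,265),(742,347),(628,359)]: print("disp",at("top",T(*c),36))
a=r.grab_frame("top"); cv2.imwrite("pics/t2.png",cv2.resize(a[215:250,210:250],None,fx=15,fy=15,interpolation=cv2.INTER_CUBIC))
s=r.grab_frame("side"); 
A=cv2.resize(s[190:258,320:360],None,fx=8,fy=8,interpolation=cv2.INTER_CUBIC);B=cv2.resize(s[170:238,222:277],None,fx=8,fy=8,interpolation=cv2.INTER_CUBIC)
cv2.imwrite("pics/s2.png",np.hstack([A,B]))
E
```

```text
grip (array([471.1, 236. , 158. ]), np.float64(1.7455525291443659)) [470.7 234.8 161. ] [474.7 235.3 161. ]
body [469.1 230.6  75. ]
tip (array([490.5, -38.3, 294.7]), np.float64(0.1792262391588823)) [490.1 -38.  300. ] [500.8 -39.4 302. ]
rodroot [609.  -21.5 301. ]
foot [669.7  51.    8. ]
foot [593.2 -78.9   8. ]
foot [574.6  34.3   8. ]
footS [596.6 -75.9   8. ]
footS [689.6 -60.3   8. ]
footS [671.8  51.4   8. ]
footS [579.4  31.7   8. ]
head [625.3 -13.1 334. ]
btn (array([ 438.7, -261.9,   50.5]), np.float64(2.324384455115666)) [ 438.9 -264.3   45. ] [ 433.4 -261.7   45. ]
disp [ 492.3 -193.8   36. ]
disp [ 506.5 -308.4   36. ]
disp [ 426.  -320.3   36. ]
disp [ 411.  -208.4   36. ]
```

View pics/t2.png

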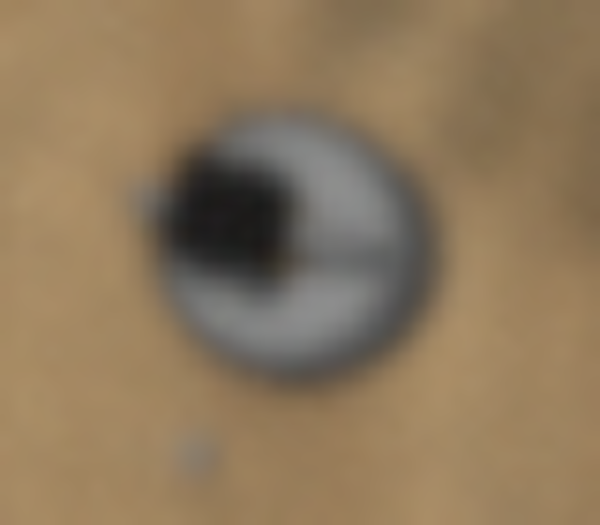

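View pics/s2.png

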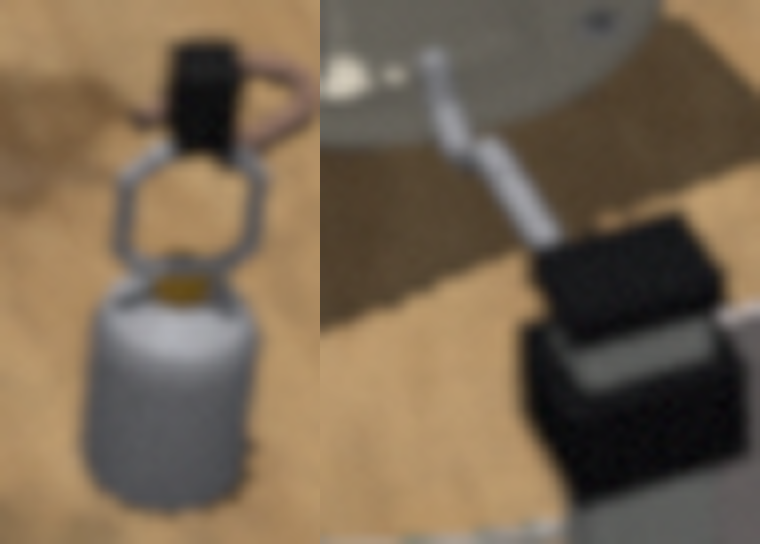

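The top view shows the cylinder's grip block at about (225,230), the hook tip at (320,222) and the hold button at (383,246). In the side view the block is at (345,202), with the loop almost facing the camera. Next I'll fit the cylinder's position and yaw.

```bash
python3 - <<'E'
from h import *
from scipy.optimize import least_squares
np.set_printoptions(precision=2,suppress=True)
S=lambda x,y:(320+x/8,190+y/8)
T=lambda x,y:(210+x/15,215+y/15)
# features in the cylinder frame with their pixels
f=[("side",[0,-21.5,115],S(122,222)),("side",[0,21.5,115],S(257,214)),("side",[0,0,161],S(204,97)),
   ("top",[0,0,172],T(230,222)),("top",[0,0,72],T(296,245)),("side",[0,0,40],S(170,400)),("top",[0,21.5,125],T(148,200))]
def res(p,full=False):
    x,y,a,b,c,d,e=p; R=Ro.from_euler("z",a).as_matrix()
    o=[]
    for n,X,u in f:
        o.append(proj(n,R@X+[x,y,0])[0]-u+(np.array([b,c]) if n=="side" else np.array([d,e])))
    return np.r_[np.ravel(o),np.array([b,c,d,e])/1.0]
for a0 in(-.3,.3,2.84):
    s=least_squares(res,[471,234,a0,0,0,0,0]); print(s.x,s.cost); 
print(res(s.x).reshape(-1,2))
print(r.sense()["clock"])
E
```

```text
[473.77 233.97  -0.18   0.53   1.02   0.38   1.02] 4.937154955096978
[473.77 233.97  -0.18   0.53   1.02   0.38   1.02] 4.937154955142015
[473.77 233.97   6.1    0.53   1.02   0.38   1.02] 4.937154955092927
[[ 0.21 -0.26]
 [-0.36 -0.01]
 [-0.23  1.25]
 [-0.07 -0.79]
 [-0.72 -0.4 ]
 [-0.15 -2.  ]
 [ 0.41  0.17]
 [ 0.53  1.02]
 [ 0.38  1.02]]
1.2
```

Request:
servo_tool(
  deltas=[
    {"x": 15, "y": 42, "z": 8, "rz": -0.03, "gripper": 1},
    {"x": 30, "y": 84, "z": 16, "rz": -0.06},
    {"x": 45, "y": 126, "z": 24, "rz": -0.09},
    {"x": 60, "y": 168, "z": 32, "rz": -0.12},
    {"x": 75, "y": 210, "z": 40, "rz": -0.15},
    {"x": 90, "y": 252, "z": 48, "rz": -0.18},
    {"x": 105, "y": 294, "z": 56, "rz": -0.21},
    {"x": 120, "y": 336, "z": 64, "rz": -0.24},
    {"x": 135, "y": 378, "z": 70, "rz": -0.27},
    {"x": 150, "y": 420, "z": 70, "rz": -0.3},
  ],
)

```text
invalid input
```

Request:
servo_tool(
  deltas=[
    {"x": 15, "y": 42, "rz": -0.02},
    {"x": 30, "y": 84, "rz": -0.04},
    {"x": 45, "y": 126, "rz": -0.06},
    {"x": 60, "y": 168, "rz": -0.08},
    {"x": 75, "y": 210, "rz": -0.1},
    {"x": 90, "y": 252, "rz": -0.12},
    {"x": 105, "y": 294, "rz": -0.14},
    {"x": 120, "y": 336, "rz": -0.16},
    {"x": 135, "y": 378, "rz": -0.18},
    {"x": 151, "y": 415, "rz": -0.2},
  ],
)

```text
invalid input
```

Request:
servo_tool(
  deltas=[
    {"x": 15, "y": 42, "z": 8, "rx": 0, "ry": 0, "rz": -0.03, "gripper": 1},
    {"x": 30, "y": 84, "z": 16, "rx": 0, "ry": 0, "rz": -0.06, "gripper": 1},
  ],
  newtons=40,
)

```text
clock: 1.4
eef_pos: [201.3, -516.3, 246.8]
tcp_rot: [-3.141, 0.0, 0.215]
contact_force: [-0.3, 0.3, 0.0]
opening: 0.998
grasp_force: 0.0
```

Request:
servo_tool(
  deltas=[
    {"x": 16, "y": 44, "z": 6, "rx": 0, "ry": 0, "rz": -0.03, "gripper": 1},
    {"x": 32, "y": 88, "z": 12, "rx": 0, "ry": 0, "rz": -0.06, "gripper": 1},
    {"x": 48, "y": 132, "z": 18, "rx": 0, "ry": 0, "rz": -0.09, "gripper": 1},
    {"x": 64, "y": 176, "z": 24, "rx": 0, "ry": 0, "rz": -0.12, "gripper": 1},
    {"x": 80, "y": 220, "z": 30, "rx": 0, "ry": 0, "rz": -0.15, "gripper": 1},
    {"x": 96, "y": 264, "z": 36, "rx": 0, "ry": 0, "rz": -0.18, "gripper": 1},
    {"x": 112, "y": 308, "z": 42, "rx": 0, "ry": 0, "rz": -0.21, "gripper": 1},
    {"x": 128, "y": 352, "z": 48, "rx": 0, "ry": 0, "rz": -0.24, "gripper": 1},
    {"x": 144, "y": 396, "z": 54, "rx": 0, "ry": 0, "rz": -0.27, "gripper": 1},
    {"x": 160, "y": 440, "z": 55, "rx": 0, "ry": 0, "rz": -0.3, "gripper": 1},
  ],
)

```text
clock: 2.4
eef_pos: [362.0, -75.3, 303.4]
tcp_rot: [3.141, -0.002, -0.084]
contact_force: [0.8, -0.2, -1.0]
opening: 1.0
grasp_force: 0.0
```

Request:
servo_tool(
  deltas=[
    {"x": 16, "y": 45, "z": 0, "rx": 0, "ry": 0, "rz": -0.02, "gripper": 1},
    {"x": 32, "y": 90, "z": 0, "rx": 0, "ry": 0, "rz": -0.04, "gripper": 1},
    {"x": 48, "y": 135, "z": 0, "rx": 0, "ry": 0, "rz": -0.06, "gripper": 1},
    {"x": 64, "y": 180, "z": 0, "rx": 0, "ry": 0, "rz": -0.08, "gripper": 1},
    {"x": 80, "y": 225, "z": 0, "rx": 0, "ry": 0, "rz": -0.1, "gripper": 1},
    {"x": 96, "y": 270, "z": 0, "rx": 0, "ry": 0, "rz": -0.12, "gripper": 1},
    {"x": 111, "y": 311, "z": 0, "rx": 0, "ry": 0, "rz": -0.14, "gripper": 1},
    {"x": 111, "y": 311, "z": 0, "rx": 0, "ry": 0, "rz": -0.14, "gripper": 1},
    {"x": 111, "y": 311, "z": 0, "rx": 0, "ry": 0, "rz": -0.14, "gripper": 1},
  ],
)

```text
clock: 3.3
eef_pos: [472.1, 234.6, 301.8]
tcp_rot: [3.141, 0.001, -0.22]
contact_force: [-0.0, -0.9, 0.6]
opening: 1.001
grasp_force: 0.0
```

Request:
servo_tool(
  deltas=[
    {"x": 0, "y": 0, "z": -40, "rx": 0, "ry": 0, "rz": 0, "gripper": 1},
    {"x": 0, "y": 0, "z": -80, "rx": 0, "ry": 0, "rz": 0, "gripper": 1},
    {"x": 0, "y": 0, "z": -96, "rx": 0, "ry": 0, "rz": 0, "gripper": 1},
    {"x": 0, "y": 0, "z": -96, "rx": 0, "ry": 0, "rz": 0, "gripper": 1},
  ],
)

```text
clock: 3.7
eef_pos: [470.5, 231.9, 204.1]
tcp_rot: [3.138, 0.004, -0.223]
contact_force: [-0.0, -0.7, 0.4]
opening: 1.001
grasp_force: 0.0
```

```bash
python3 - <<'E'
from h import *
np.set_printoptions(precision=1,suppress=True)
a=r.grab_frame("side"); b=r.grab_frame("top")
A=cv2.resize(a[150:265,295:395],None,fx=4.8,fy=4.8,interpolation=cv2.INTER_CUBIC)
# predicted marks: block top/bottom centre, TCP
s=r.sense(); p=s["eef_pos"]; print(p,s["contact_force"])
for X in ([472,234,178],[472,234,144],p,p+[0,0,-44]):
    u=(proj("side",X)[0]-[295,150])*4.8; cv2.circle(A,tuple(int(v) for v in u),3,(0,0,255),-1)
cv2.imwrite("pics/c1.png",A)
E
```

```text
[472.6 233.2 207.1] [ 0.1 -0.5  0.3]
```

View pics/c1.png

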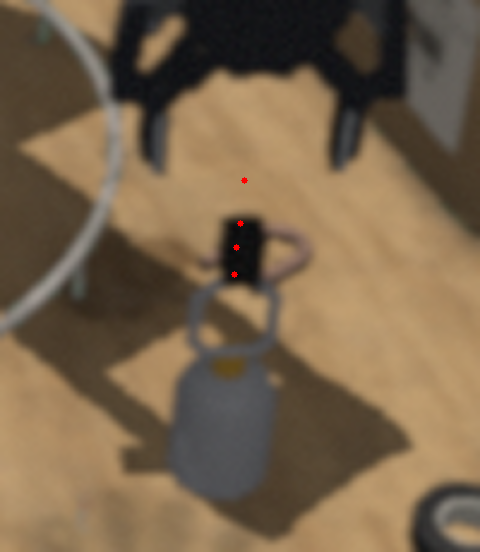

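Request:
servo_tool(
  deltas=[
    {"x": 1, "y": 1, "z": -20, "rx": 0, "ry": 0, "rz": 0, "gripper": 1},
    {"x": 1, "y": 1, "z": -45, "rx": 0, "ry": 0, "rz": 0, "gripper": 1},
    {"x": 1, "y": 1, "z": -60, "rx": 0, "ry": 0, "rz": 0, "gripper": 1},
    {"x": 1, "y": 1, "z": -60, "rx": 0, "ry": 0, "rz": 0, "gripper": 1},
    {"x": 1, "y": 1, "z": -60, "rx": 0, "ry": 0, "rz": 0, "gripper": 1},
    {"x": 1, "y": 1, "z": -60, "rx": 0, "ry": 0, "rz": 0, "gripper": 1},
  ],
)

```text
clock: 4.4
eef_pos: [474.5, 235.3, 148.0]
tcp_rot: [-3.14, -0.002, -0.222]
contact_force: [-0.2, 0.0, -0.0]
opening: 0.998
grasp_force: 0.0
```

Request:
servo_tool(
  deltas=[
    {"x": 0, "y": 0, "z": 0, "rx": 0, "ry": 0, "rz": 0, "gripper": -1},
    {"x": 0, "y": 0, "z": 0, "rx": 0, "ry": 0, "rz": 0, "gripper": -1},
    {"x": 0, "y": 0, "z": 0, "rx": 0, "ry": 0, "rz": 0, "gripper": -1},
    {"x": 0, "y": 0, "z": 0, "rx": 0, "ry": 0, "rz": 0, "gripper": -1},
    {"x": 0, "y": 0, "z": 0, "rx": 0, "ry": 0, "rz": 0, "gripper": -1},
    {"x": 0, "y": 0, "z": 0, "rx": 0, "ry": 0, "rz": 0, "gripper": -1},
    {"x": 0, "y": 0, "z": 0, "rx": 0, "ry": 0, "rz": 0, "gripper": -1},
    {"x": 0, "y": 0, "z": 0, "rx": 0, "ry": 0, "rz": 0, "gripper": -1},
  ],
  newtons=40,
)

```text
clock: 5.2
eef_pos: [473.5, 234.9, 146.5]
tcp_rot: [3.142, -0.0, -0.222]
contact_force: [-1.8, -1.5, 5.0]
opening: 0.255
grasp_force: 39.7
```

Request:
servo_tool(
  deltas=[
    {"x": 0, "y": 0, "z": 10, "rx": 0, "ry": 0, "rz": 0, "gripper": -1},
    {"x": 0, "y": 0, "z": 25, "rx": 0, "ry": 0, "rz": 0, "gripper": -1},
    {"x": 0, "y": 0, "z": 50, "rx": 0, "ry": 0, "rz": 0, "gripper": -1},
    {"x": 0, "y": 0, "z": 80, "rx": 0, "ry": 0, "rz": 0, "gripper": -1},
    {"x": 0, "y": 0, "z": 110, "rx": 0, "ry": 0, "rz": 0, "gripper": -1},
    {"x": 0, "y": 0, "z": 140, "rx": 0, "ry": 0, "rz": 0, "gripper": -1},
    {"x": 0, "y": 0, "z": 160, "rx": 0, "ry": 0, "rz": 0, "gripper": -1},
    {"x": 0, "y": 0, "z": 174, "rx": 0, "ry": 0, "rz": 0, "gripper": -1},
    {"x": 0, "y": 0, "z": 174, "rx": 0, "ry": 0, "rz": 0, "gripper": -1},
    {"x": 0, "y": 0, "z": 174, "rx": 0, "ry": 0, "rz": 0, "gripper": -1},
  ],
  newtons=60,
)

```text
clock: 6.2
eef_pos: [472.8, 234.7, 319.1]
tcp_rot: [3.14, 0.001, -0.222]
contact_force: [-0.2, -0.3, -8.6]
opening: 0.247
grasp_force: 60.0
```

Request:
servo_tool(
  deltas=[
    {"x": -8, "y": -15, "z": 0, "rx": 0, "ry": 0, "rz": 0.02, "gripper": -1},
    {"x": -16, "y": -45, "z": 0, "rx": 0, "ry": 0, "rz": 0.06, "gripper": -1},
    {"x": -24, "y": -80, "z": 0, "rx": 0, "ry": 0, "rz": 0.12, "gripper": -1},
    {"x": -33, "y": -120, "z": 0, "rx": 0, "ry": 0, "rz": 0.18, "gripper": -1},
    {"x": -33, "y": -160, "z": 0, "rx": 0, "ry": 0, "rz": 0.24, "gripper": -1},
    {"x": -33, "y": -200, "z": 0, "rx": 0, "ry": 0, "rz": 0.3, "gripper": -1},
    {"x": -33, "y": -235, "z": 0, "rx": 0, "ry": 0, "rz": 0.35, "gripper": -1},
    {"x": -33, "y": -262, "z": 0, "rx": 0, "ry": 0, "rz": 0.38, "gripper": -1},
    {"x": -33, "y": -276, "z": 0, "rx": 0, "ry": 0, "rz": 0.387, "gripper": -1},
    {"x": -33, "y": -281, "z": 0, "rx": 0, "ry": 0, "rz": 0.387, "gripper": -1},
  ],
)

```text
clock: 7.2
eef_pos: [439.4, -47.3, 318.7]
tcp_rot: [-3.141, 0.003, 0.163]
contact_force: [-0.1, -0.7, -9.8]
opening: 0.247
grasp_force: 60.2
```

Request:
servo_tool(
  deltas=[
    {"x": 0, "y": 0, "z": 0, "rx": 0, "ry": 0, "rz": 0, "gripper": -1},
    {"x": 0, "y": 0, "z": 0, "rx": 0, "ry": 0, "rz": 0, "gripper": -1},
    {"x": 0, "y": 0, "z": 0, "rx": 0, "ry": 0, "rz": 0, "gripper": -1},
    {"x": 0, "y": 0, "z": 0, "rx": 0, "ry": 0, "rz": 0, "gripper": -1},
  ],
)

```text
clock: 7.6
eef_pos: [440.4, -45.3, 320.2]
tcp_rot: [-3.141, 0.0, 0.166]
contact_force: [-1.0, 0.3, -8.9]
opening: 0.246
grasp_force: 60.2
```

```bash
python3 - <<'E'
from h import *
np.set_printoptions(precision=1,suppress=True)
a=r.grab_frame("side"); b=r.grab_frame("top")
A=cv2.resize(a[130:260,200:320],None,fx=4.5,fy=4.5,interpolation=cv2.INTER_CUBIC)
B=cv2.resize(b[130:260,255:355],None,fx=4.5,fy=4.5,interpolation=cv2.INTER_CUBIC)
s=r.sense(); p=s["eef_pos"]; print(s["clock"],p,s["tcp_rot"],s["contact_force"],s["wrist_torque"])
for X in ([511,-34.3,285],p+[0,0,-10],p+[0,0,-53]):
    for n,I,o in(("side",A,(200,130)),("top",B,(255,130))):
        u=(proj(n,X)[0]-o)*4.5; cv2.circle(I,tuple(int(v) for v in u),2,(0,0,255),-1)
cv2.imwrite("pics/c2.png",np.hstack([A[:,:420],B[:,:375]]))
E
```

```text
7.7 [440.4 -45.5 320.3] [-3.1 -0.   0.2] [-1.  -0.3 -9. ] [ 0.  -0.1  0. ]
```

View pics/c2.png

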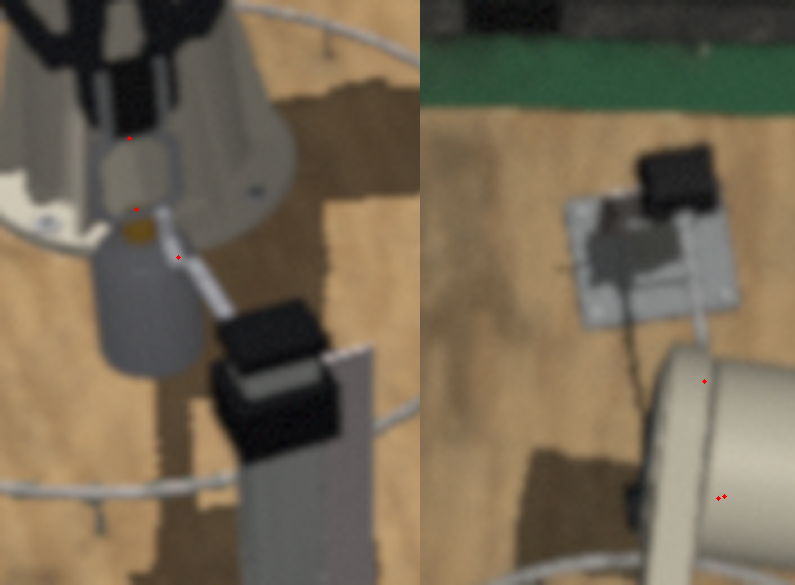

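Request:
servo_tool(
  deltas=[
    {"x": 8, "y": 1, "z": 1, "rx": 0, "ry": 0, "rz": 0, "gripper": -1},
    {"x": 16, "y": 2, "z": 1, "rx": 0, "ry": 0, "rz": 0, "gripper": -1},
    {"x": 24, "y": 3.5, "z": 1, "rx": 0, "ry": 0, "rz": 0, "gripper": -1},
    {"x": 32, "y": 5, "z": 1, "rx": 0, "ry": 0, "rz": 0, "gripper": -1},
    {"x": 40, "y": 6, "z": 1, "rx": 0, "ry": 0, "rz": 0, "gripper": -1},
    {"x": 46, "y": 7, "z": 1, "rx": 0, "ry": 0, "rz": 0, "gripper": -1},
    {"x": 52, "y": 8.5, "z": 1, "rx": 0, "ry": 0, "rz": 0, "gripper": -1},
    {"x": 58, "y": 9.5, "z": 1, "rx": 0, "ry": 0, "rz": 0, "gripper": -1},
    {"x": 58, "y": 9.5, "z": 1, "rx": 0, "ry": 0, "rz": 0, "gripper": -1},
    {"x": 58, "y": 9.5, "z": 1, "rx": 0, "ry": 0, "rz": 0, "gripper": -1},
  ],
)

```text
clock: 8.7
eef_pos: [498.3, -36.5, 321.2]
tcp_rot: [-3.142, 0.001, 0.165]
contact_force: [-0.9, -0.2, -8.3]
opening: 0.248
grasp_force: 60.2
```

```bash
python3 - <<'E'
from h import *
np.set_printoptions(precision=1,suppress=True)
a=r.grab_frame("side")
A=cv2.resize(a[155:240,220:290],None,fx=7,fy=7,interpolation=cv2.INTER_CUBIC)
s=r.sense(); print(s["clock"],s["eef_pos"],s["contact_force"])
cv2.imwrite("pics/c3.png",A)
E
```

```text
8.75 [498.1 -36.6 321.2] [-0.   1.1 -8.7]
```

View pics/c3.png

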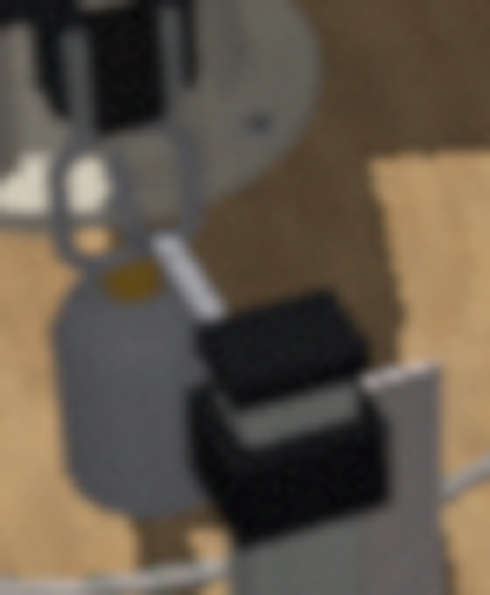

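Request:
servo_tool(
  deltas=[
    {"x": 5, "y": 1, "z": 0, "rx": 0, "ry": 0, "rz": 0, "gripper": -1},
    {"x": 10, "y": 1.5, "z": 0, "rx": 0, "ry": 0, "rz": 0, "gripper": -1},
    {"x": 13, "y": 2, "z": -3, "rx": 0, "ry": 0, "rz": 0, "gripper": -1},
    {"x": 13, "y": 2, "z": -8, "rx": 0, "ry": 0, "rz": 0, "gripper": -1},
    {"x": 13, "y": 2, "z": -13, "rx": 0, "ry": 0, "rz": 0, "gripper": -1},
    {"x": 13, "y": 2, "z": -18, "rx": 0, "ry": 0, "rz": 0, "gripper": -1},
    {"x": 13, "y": 2, "z": -22, "rx": 0, "ry": 0, "rz": 0, "gripper": -1},
    {"x": 13, "y": 2, "z": -26, "rx": 0, "ry": 0, "rz": 0, "gripper": -1},
    {"x": 13, "y": 2, "z": -30, "rx": 0, "ry": 0, "rz": 0, "gripper": -1},
    {"x": 13, "y": 2, "z": -34, "rx": 0, "ry": 0, "rz": 0, "gripper": -1},
  ],
)

```text
clock: 9.75
eef_pos: [511.4, -34.6, 287.0]
tcp_rot: [3.142, -0.0, 0.165]
contact_force: [-0.7, 1.0, -8.4]
opening: 0.246
grasp_force: 60.3
```

Request:
servo_tool(
  deltas=[
    {"x": 0, "y": 0, "z": -4, "rx": 0, "ry": 0, "rz": 0, "gripper": -1},
    {"x": 0, "y": 0, "z": -8, "rx": 0, "ry": 0, "rz": 0, "gripper": -1},
    {"x": 0, "y": 0, "z": -12, "rx": 0, "ry": 0, "rz": 0, "gripper": -1},
    {"x": 0, "y": 0, "z": -16, "rx": 0, "ry": 0, "rz": 0, "gripper": -1},
    {"x": 0, "y": 0, "z": -20, "rx": 0, "ry": 0, "rz": 0, "gripper": -1},
    {"x": 0, "y": 0, "z": -23, "rx": 0, "ry": 0, "rz": 0, "gripper": -1},
    {"x": 0, "y": 0, "z": -25, "rx": 0, "ry": 0, "rz": 0, "gripper": -1},
    {"x": 0, "y": 0, "z": -25, "rx": 0, "ry": 0, "rz": 0, "gripper": -1},
    {"x": 0, "y": 0, "z": -25, "rx": 0, "ry": 0, "rz": 0, "gripper": -1},
  ],
)

```text
clock: 10.65
eef_pos: [511.4, -34.6, 262.4]
tcp_rot: [3.142, -0.0, 0.165]
contact_force: [-0.7, 0.1, -5.6]
opening: 0.245
grasp_force: 60.5
```

Request:
servo_tool(
  deltas=[
    {"x": 0, "y": 0, "z": -4, "rx": 0, "ry": 0, "rz": 0, "gripper": -1},
    {"x": 0, "y": 0, "z": -10, "rx": 0, "ry": 0, "rz": 0, "gripper": -1},
    {"x": 0, "y": 0, "z": -16, "rx": 0, "ry": 0, "rz": 0, "gripper": -1},
    {"x": 0, "y": 0, "z": -23, "rx": 0, "ry": 0, "rz": 0, "gripper": -1},
    {"x": 0, "y": 0, "z": -30, "rx": 0, "ry": 0, "rz": 0, "gripper": -1},
    {"x": 0, "y": 0, "z": -37, "rx": 0, "ry": 0, "rz": 0, "gripper": -1},
    {"x": 0, "y": 0, "z": -44, "rx": 0, "ry": 0, "rz": 0, "gripper": -1},
    {"x": 0, "y": 0, "z": -51, "rx": 0, "ry": 0, "rz": 0, "gripper": -1},
    {"x": 0, "y": 0, "z": -56, "rx": 0, "ry": 0, "rz": 0, "gripper": -1},
    {"x": 0, "y": 0, "z": -60, "rx": 0, "ry": 0, "rz": 0, "gripper": -1},
  ],
)

```text
clock: 11.65
eef_pos: [511.7, -34.6, 202.0]
tcp_rot: [3.141, -0.0, 0.165]
contact_force: [1.6, -0.7, -2.1]
opening: 0.253
grasp_force: 61.1
```

Request:
servo_tool(
  deltas=[
    {"x": 0, "y": 0, "z": -2, "rx": 0, "ry": 0, "rz": 0, "gripper": -1},
    {"x": 0, "y": 0, "z": -2, "rx": 0, "ry": 0, "rz": 0, "gripper": -1},
    {"x": 0, "y": 0, "z": -2, "rx": 0, "ry": 0, "rz": 0, "gripper": -1},
  ],
)

```text
clock: 11.95
eef_pos: [511.6, -34.6, 200.6]
tcp_rot: [3.141, -0.0, 0.165]
contact_force: [1.6, -0.4, -1.0]
opening: 0.251
grasp_force: 61.2
```

```bash
cat > f.py <<'E'
from h import *
F=[];Z=[]
for i in range(24):
    r.grab_frame("side"); s=r.sense(); F.append(s["contact_force"]);Z.append(s["eef_pos"])
F=np.array(F); print(s["clock"],np.mean(Z,0).round(2),F.mean(0).round(2),F.std(0).round(2))
E
python3 f.py
```

```text
13.15 [511.57 -34.54 200.41] [ 2.52 -0.51 -1.42] [0.78 0.44 0.56]
```

Request:
servo_tool(
  deltas=[
    {"x": 1, "y": 0, "z": 0, "rx": 0, "ry": 0, "rz": 0, "gripper": -1},
    {"x": 2, "y": 0.5, "z": 0, "rx": 0, "ry": 0, "rz": 0, "gripper": -1},
    {"x": 3, "y": 0.5, "z": 0, "rx": 0, "ry": 0, "rz": 0, "gripper": -1},
    {"x": 3, "y": 0.5, "z": 0, "rx": 0, "ry": 0, "rz": 0, "gripper": -1},
  ],
)

```text
clock: 13.55
eef_pos: [512.0, -34.3, 199.3]
tcp_rot: [-3.141, 0.005, 0.165]
contact_force: [-5.1, -2.8, -1.6]
opening: 0.245
grasp_force: 61.2
```

```bash
python3 f.py
```

```text
14.75 [512.05 -34.26 199.31] [-5.52 -2.54 -1.66] [0.57 0.54 0.48]
```

Request:
servo_tool(
  deltas=[
    {"x": -1, "y": -0.3, "z": 0, "rx": 0, "ry": 0, "rz": 0, "gripper": -1},
    {"x": -2, "y": -0.5, "z": 0, "rx": 0, "ry": 0, "rz": 0, "gripper": -1},
    {"x": -2, "y": -0.5, "z": 0, "rx": 0, "ry": 0, "rz": 0, "gripper": -1},
  ],
)

```text
clock: 15.05
eef_pos: [511.9, -34.5, 200.2]
tcp_rot: [-3.141, 0.001, 0.165]
contact_force: [-3.2, -1.2, -1.7]
opening: 0.248
grasp_force: 61.1
```

```bash
python3 f.py
```

```text
16.25 [512.02 -34.51 200.14] [-4.55 -0.77 -1.56] [0.84 0.52 0.56]
```

Request:
servo_tool(
  deltas=[
    {"x": -0.5, "y": 0, "z": -5, "rx": 0, "ry": 0, "rz": 0, "gripper": -1},
    {"x": -0.7, "y": 0, "z": -10, "rx": 0, "ry": 0, "rz": 0, "gripper": -1},
    {"x": -0.7, "y": 0, "z": -10, "rx": 0, "ry": 0, "rz": 0, "gripper": -1},
    {"x": -0.7, "y": 0, "z": -10, "rx": 0, "ry": 0, "rz": 0, "gripper": -1},
  ],
)

```text
clock: 16.65
eef_pos: [512.0, -34.5, 190.3]
tcp_rot: [3.142, -0.0, 0.165]
contact_force: [-3.4, 0.0, -0.3]
opening: 0.243
grasp_force: 61.3
```

```bash
sed -i 's/range(24)/range(14)/' f.py; python3 f.py
```

```text
17.35 [511.99 -34.54 190.46] [-1.63 -0.71 -0.76] [0.98 0.51 0.59]
```

Request:
servo_tool(
  deltas=[
    {"x": -0.2, "y": 0, "z": -4, "rx": 0, "ry": 0, "rz": 0, "gripper": -1},
    {"x": -0.2, "y": 0, "z": -8, "rx": 0, "ry": 0, "rz": 0, "gripper": -1},
    {"x": -0.2, "y": 0, "z": -10, "rx": 0, "ry": 0, "rz": 0, "gripper": -1},
    {"x": -0.2, "y": 0, "z": -10, "rx": 0, "ry": 0, "rz": 0, "gripper": -1},
  ],
)

```text
clock: 17.75
eef_pos: [511.8, -34.5, 180.0]
tcp_rot: [3.142, -0.0, 0.165]
contact_force: [1.1, -0.9, 0.2]
opening: 0.248
grasp_force: 61.4
```

```bash
sed -i 's/range(14)/range(30)/' f.py; python3 f.py
```

```text
19.25 [511.72 -34.54 180.38] [ 2.5  -0.35 -0.26] [1.   0.48 0.52]
```

Request:
servo_tool(
  deltas=[
    {"x": 0.3, "y": 0, "z": -1, "rx": 0, "ry": 0, "rz": 0, "gripper": -1},
    {"x": 0.3, "y": 0, "z": -2, "rx": 0, "ry": 0, "rz": 0, "gripper": -1},
    {"x": 0.3, "y": 0, "z": -2, "rx": 0, "ry": 0, "rz": 0, "gripper": -1},
  ],
  newtons=20,
)

```text
clock: 19.55
eef_pos: [511.6, -34.5, 178.1]
tcp_rot: [-3.141, 0.0, 0.165]
contact_force: [3.0, 0.1, 0.3]
opening: 0.249
grasp_force: 61.4
```

```bash
python3 f.py
```

```text
21.05 [511.67 -34.54 178.23] [ 1.57 -0.25 -0.02] [0.81 0.46 0.37]
```

Request:
servo_tool(
  deltas=[
    {"x": 0, "y": 0, "z": 0, "rx": 0, "ry": 0, "rz": 0, "gripper": -0.4},
    {"x": 0, "y": 0, "z": 0, "rx": 0, "ry": 0, "rz": 0, "gripper": -0.2},
    {"x": 0, "y": 0, "z": 0, "rx": 0, "ry": 0, "rz": 0, "gripper": 0.2},
    {"x": 0, "y": 0, "z": 0, "rx": 0, "ry": 0, "rz": 0, "gripper": 1},
    {"x": 0, "y": 0, "z": 0, "rx": 0, "ry": 0, "rz": 0, "gripper": 1},
    {"x": 0, "y": 0, "z": 0, "rx": 0, "ry": 0, "rz": 0, "gripper": 1},
    {"x": 0, "y": 0, "z": 0, "rx": 0, "ry": 0, "rz": 0, "gripper": 1},
    {"x": 0, "y": 0, "z": 0, "rx": 0, "ry": 0, "rz": 0, "gripper": 1},
  ],
)

```text
clock: 21.85
eef_pos: [511.8, -34.6, 178.3]
tcp_rot: [3.142, 0.0, 0.165]
contact_force: [-0.9, -0.2, 0.3]
opening: 0.998
grasp_force: 0.0
```

```bash
python3 - <<'E'
from h import *
a=r.grab_frame("side"); s=r.sense(); print(s["clock"],s["eef_pos"],s["contact_force"],s["opening"])
cv2.imwrite("pics/c4.png",cv2.resize(a[130:330,190:330],None,fx=3,fy=3,interpolation=cv2.INTER_CUBIC))
E
```

```text
21.9 [511.79274317 -34.5252757  178.27741738] [-0.31416968  0.24560355 -0.11649683] 0.9994450852012995
```

View pics/c4.png

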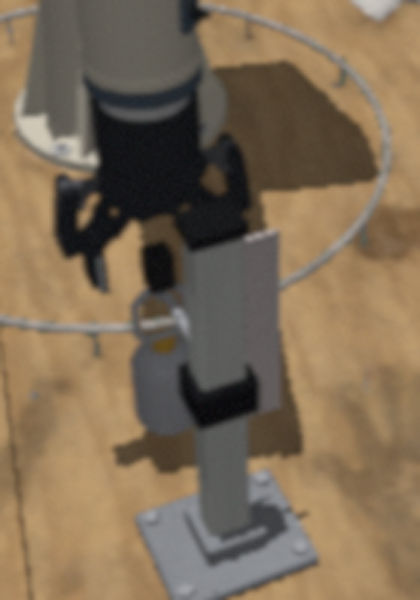

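Request:
servo_tool(
  deltas=[
    {"x": 0, "y": 0, "z": 10, "rx": 0, "ry": 0, "rz": 0, "gripper": 1},
    {"x": 0, "y": 0, "z": 30, "rx": 0, "ry": 0, "rz": 0, "gripper": 1},
    {"x": 0, "y": 0, "z": 60, "rx": 0, "ry": 0, "rz": 0, "gripper": 1},
    {"x": 0, "y": 0, "z": 90, "rx": 0, "ry": 0, "rz": 0, "gripper": 1},
    {"x": 0, "y": 0, "z": 115, "rx": 0, "ry": 0, "rz": 0, "gripper": 1},
    {"x": -10, "y": -20, "z": 125, "rx": 0, "ry": 0, "rz": 0, "gripper": 1},
    {"x": -25, "y": -60, "z": 125, "rx": 0, "ry": 0, "rz": 0, "gripper": -1},
    {"x": -40, "y": -100, "z": 125, "rx": 0, "ry": 0, "rz": 0, "gripper": -1},
    {"x": -52, "y": -140, "z": 110, "rx": 0, "ry": 0, "rz": 0, "gripper": -1},
    {"x": -64, "y": -180, "z": 80, "rx": 0, "ry": 0, "rz": 0, "gripper": -1},
  ],
)

```text
clock: 22.9
eef_pos: [448.9, -215.6, 261.5]
tcp_rot: [3.138, -0.005, 0.165]
contact_force: [1.3, -0.2, -1.6]
opening: 0.331
grasp_force: 0.0
```

Request:
servo_tool(
  deltas=[
    {"x": -6, "y": -30, "z": -40, "rx": 0, "ry": 0, "rz": 0, "gripper": -1},
    {"x": -9, "y": -46, "z": -80, "rx": 0, "ry": 0, "rz": 0, "gripper": -1},
    {"x": -9, "y": -47, "z": -120, "rx": 0, "ry": 0, "rz": 0, "gripper": -1},
    {"x": -9, "y": -47, "z": -150, "rx": 0, "ry": 0, "rz": 0, "gripper": -1},
    {"x": -9, "y": -47, "z": -180, "rx": 0, "ry": 0, "rz": 0, "gripper": -1},
    {"x": -9, "y": -47, "z": -190, "rx": 0, "ry": 0, "rz": 0, "gripper": -1},
    {"x": -9, "y": -47, "z": -190, "rx": 0, "ry": 0, "rz": 0, "gripper": -1},
  ],
)

```text
clock: 23.6
eef_pos: [438.7, -260.1, 68.6]
tcp_rot: [-3.14, 0.002, 0.165]
contact_force: [0.4, -0.1, 0.4]
opening: -0.003
grasp_force: 0.0
```

```bash
python3 - <<'E'
from h import *
a=r.grab_frame("side"); s=r.sense(); print(s["clock"],s["eef_pos"],s["contact_force"],s["opening"])
A=cv2.resize(a[160:300,120:290],None,fx=4,fy=4,interpolation=cv2.INTER_CUBIC)
for X in (s["eef_pos"],[438.5,-261.5,45]):
    cv2.circle(A,tuple(int(v) for v in (proj("side",X)[0]-[120,160])*4),2,(0,0,255),-1)
cv2.imwrite("pics/c5.png",A)
E
```

```text
23.65 [ 439.38297282 -260.56417895   69.65380787] [0.24871662 1.1387973  0.68819566] -0.0023799174554987967
```

View pics/c5.png

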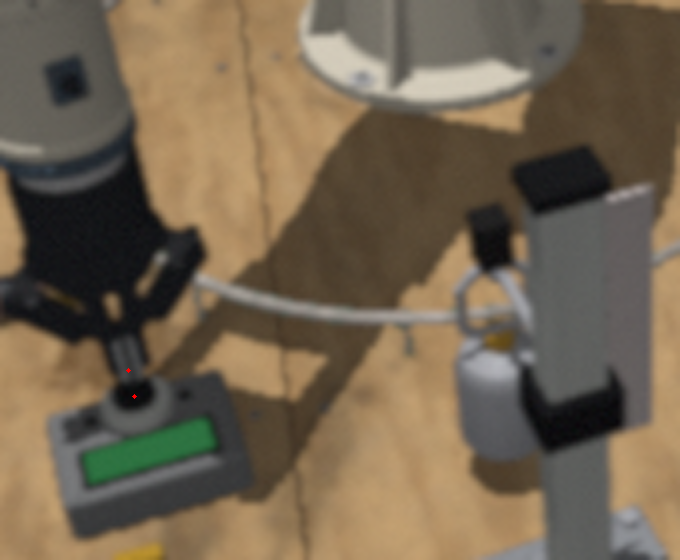

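```bash
python3 - <<'E'
from h import *
fr=[]
for i in range(60):
    a=r.grab_frame("side"); fr.append(np.float32(cv2.cvtColor(a[210:278,230:252],cv2.COLOR_BGR2GRAY)))
w=cv2.createHanningWindow((22,68),cv2.CV_32F)
print([tuple(np.round(cv2.phaseCorrelate(fr[-1],f,w)[0],2)) for f in fr[::4]])
F=[]
print(r.sense()["clock"],r.sense()["eef_pos"])
E
```

```text
Traceback (most recent call last):
ValueError: 200 camera calls are used up
```

Request:
servo_tool(
  deltas=[
    {"x": 0, "y": 0, "z": 0, "rx": 0, "ry": 0, "rz": 0, "gripper": -1},
    {"x": 0, "y": 0, "z": 0, "rx": 0, "ry": 0, "rz": 0, "gripper": -1},
    {"x": 0, "y": 0, "z": 0, "rx": 0, "ry": 0, "rz": 0, "gripper": -1},
    {"x": 0, "y": 0, "z": 0, "rx": 0, "ry": 0, "rz": 0, "gripper": -1},
    {"x": 0, "y": 0, "z": 0, "rx": 0, "ry": 0, "rz": 0, "gripper": -1},
    {"x": 0, "y": 0, "z": 0, "rx": 0, "ry": 0, "rz": 0, "gripper": -1},
    {"x": 0, "y": 0, "z": 0, "rx": 0, "ry": 0, "rz": 0, "gripper": -1},
    {"x": 0, "y": 0, "z": 0, "rx": 0, "ry": 0, "rz": 0, "gripper": -1},
    {"x": 0, "y": 0, "z": 0, "rx": 0, "ry": 0, "rz": 0, "gripper": -1},
    {"x": 0, "y": 0, "z": 0, "rx": 0, "ry": 0, "rz": 0, "gripper": -1},
  ],
)

```text
clock: 26.8
eef_pos: [439.1, -260.4, 69.1]
tcp_rot: [3.142, 0.0, 0.165]
contact_force: [1.1, 0.2, 0.1]
opening: 0.001
grasp_force: 0.0
```

Request:
servo_tool(
  deltas=[
    {"x": 0, "y": 0, "z": 0, "rx": 0, "ry": 0, "rz": 0, "gripper": -1},
    {"x": 0, "y": 0, "z": 0, "rx": 0, "ry": 0, "rz": 0, "gripper": -1},
    {"x": 0, "y": 0, "z": 0, "rx": 0, "ry": 0, "rz": 0, "gripper": -1},
    {"x": 0, "y": 0, "z": 0, "rx": 0, "ry": 0, "rz": 0, "gripper": -1},
    {"x": 0, "y": 0, "z": 0, "rx": 0, "ry": 0, "rz": 0, "gripper": -1},
    {"x": 0, "y": 0, "z": 0, "rx": 0, "ry": 0, "rz": 0, "gripper": -1},
    {"x": 0, "y": 0, "z": 0, "rx": 0, "ry": 0, "rz": 0, "gripper": -1},
    {"x": 0, "y": 0, "z": 0, "rx": 0, "ry": 0, "rz": 0, "gripper": -1},
    {"x": 0, "y": 0, "z": 0, "rx": 0, "ry": 0, "rz": 0, "gripper": -1},
    {"x": 0, "y": 0, "z": 0, "rx": 0, "ry": 0, "rz": 0, "gripper": -1},
  ],
)

```text
clock: 27.8
eef_pos: [439.2, -260.4, 69.1]
tcp_rot: [3.142, -0.0, 0.165]
contact_force: [-0.3, -0.1, -0.6]
opening: 0.001
grasp_force: 0.0
```

Request:
servo_tool(
  deltas=[
    {"x": 0, "y": 0, "z": 0, "rx": 0, "ry": 0, "rz": 0, "gripper": -1},
    {"x": 0, "y": 0, "z": 0, "rx": 0, "ry": 0, "rz": 0, "gripper": -1},
    {"x": 0, "y": 0, "z": 0, "rx": 0, "ry": 0, "rz": 0, "gripper": -1},
    {"x": 0, "y": 0, "z": 0, "rx": 0, "ry": 0, "rz": 0, "gripper": -1},
    {"x": 0, "y": 0, "z": 0, "rx": 0, "ry": 0, "rz": 0, "gripper": -1},
    {"x": 0, "y": 0, "z": 0, "rx": 0, "ry": 0, "rz": 0, "gripper": -1},
    {"x": 0, "y": 0, "z": 0, "rx": 0, "ry": 0, "rz": 0, "gripper": -1},
    {"x": 0, "y": 0, "z": 0, "rx": 0, "ry": 0, "rz": 0, "gripper": -1},
    {"x": 0, "y": 0, "z": 0, "rx": 0, "ry": 0, "rz": 0, "gripper": -1},
    {"x": 0, "y": 0, "z": 0, "rx": 0, "ry": 0, "rz": 0, "gripper": -1},
  ],
)

```text
clock: 28.8
eef_pos: [439.1, -260.4, 69.1]
tcp_rot: [3.142, -0.0, 0.165]
contact_force: [0.0, -0.1, 1.4]
opening: 0.005
grasp_force: 0.0
```

Request:
servo_tool(
  deltas=[
    {"x": 0, "y": 0, "z": 0, "rx": 0, "ry": 0, "rz": 0, "gripper": -1},
    {"x": 0, "y": 0, "z": 0, "rx": 0, "ry": 0, "rz": 0, "gripper": -1},
    {"x": 0, "y": 0, "z": 0, "rx": 0, "ry": 0, "rz": 0, "gripper": -1},
    {"x": 0, "y": 0, "z": 0, "rx": 0, "ry": 0, "rz": 0, "gripper": -1},
    {"x": 0, "y": 0, "z": 0, "rx": 0, "ry": 0, "rz": 0, "gripper": -1},
    {"x": 0, "y": 0, "z": 0, "rx": 0, "ry": 0, "rz": 0, "gripper": -1},
    {"x": 0, "y": 0, "z": 0, "rx": 0, "ry": 0, "rz": 0, "gripper": -1},
    {"x": 0, "y": 0, "z": 0, "rx": 0, "ry": 0, "rz": 0, "gripper": -1},
    {"x": 0, "y": 0, "z": 0, "rx": 0, "ry": 0, "rz": 0, "gripper": -1},
    {"x": 0, "y": 0, "z": 0, "rx": 0, "ry": 0, "rz": 0, "gripper": -1},
  ],
)

```text
clock: 29.8
eef_pos: [439.2, -260.4, 69.1]
tcp_rot: [3.142, -0.0, 0.165]
contact_force: [-0.5, 0.5, 0.5]
opening: -0.002
grasp_force: 0.0
```

Request:
servo_tool(
  deltas=[
    {"x": 0, "y": 0, "z": -5, "rx": 0, "ry": 0, "rz": 0, "gripper": -1},
    {"x": 0, "y": 0, "z": -10, "rx": 0, "ry": 0, "rz": 0, "gripper": -1},
    {"x": 0, "y": 0, "z": -15, "rx": 0, "ry": 0, "rz": 0, "gripper": -1},
    {"x": 0, "y": 0, "z": -15, "rx": 0, "ry": 0, "rz": 0, "gripper": -1},
  ],
)

```text
clock: 30.2
eef_pos: [439.1, -260.4, 53.5]
tcp_rot: [-3.141, 0.0, 0.165]
contact_force: [-1.1, 0.4, 4.0]
opening: -0.001
grasp_force: 2.0
```

Request:
servo_tool(
  deltas=[
    {"x": 0, "y": 0, "z": -1, "rx": 0, "ry": 0, "rz": 0, "gripper": -1},
    {"x": 0, "y": 0, "z": -2, "rx": 0, "ry": 0, "rz": 0, "gripper": -1},
    {"x": 0, "y": 0, "z": -2, "rx": 0, "ry": 0, "rz": 0, "gripper": -1},
  ],
)

```text
clock: 30.5
eef_pos: [439.1, -260.4, 52.2]
tcp_rot: [3.142, -0.0, 0.165]
contact_force: [-0.8, 0.2, 5.0]
opening: -0.004
grasp_force: 2.4
```

Request:
servo_tool(
  deltas=[
    {"x": 0, "y": 0, "z": -1, "rx": 0, "ry": 0, "rz": 0, "gripper": -1},
    {"x": 0, "y": 0, "z": -1.5, "rx": 0, "ry": 0, "rz": 0, "gripper": -1},
    {"x": 0, "y": 0, "z": -1.5, "rx": 0, "ry": 0, "rz": 0, "gripper": -1},
  ],
)

```text
clock: 30.8
eef_pos: [439.2, -260.5, 51.8]
tcp_rot: [3.141, -0.0, 0.165]
contact_force: [-3.9, 2.5, 20.2]
opening: 0.004
grasp_force: 10.0
```

Request:
servo_tool(
  deltas=[
    {"x": 0, "y": 0, "z": 5, "rx": 0, "ry": 0, "rz": 0, "gripper": -1},
    {"x": 0, "y": 0, "z": 20, "rx": 0, "ry": 0, "rz": 0, "gripper": -1},
    {"x": 0, "y": 0, "z": 50, "rx": 0, "ry": 0, "rz": 0, "gripper": -1},
    {"x": 0, "y": 0, "z": 80, "rx": 0, "ry": 0, "rz": 0, "gripper": -1},
    {"x": 0, "y": 0, "z": 80, "rx": 0, "ry": 0, "rz": 0, "gripper": -1},
    {"x": 0, "y": 0, "z": 80, "rx": 0, "ry": 0, "rz": 0, "gripper": -1},
  ],
)

```text
clock: 31.4
eef_pos: [439.4, -260.6, 130.9]
tcp_rot: [3.141, -0.001, 0.165]
contact_force: [-1.1, -0.2, 0.5]
opening: -0.004
grasp_force: 0.0
```

```bash
python3 -c "
from rig import r
s=r.sense(); print(s['clock'],s['eef_pos'],s['contact_force']); print(r.sign_off())"
```

```text
31.4 [ 439.35570942 -260.55431172  130.94348455] [-1.10119676 -0.15103029  0.51647663]
the job is handed in; nothing more can be done
None
```

The cylinder hangs on the scale's hook, eased on until the gripper carried almost none of its weight; about 9 s after release I pressed the hold button fully down, backed the arm clear and handed in at 31.4 s, though with all 200 camera calls used I judged the hook settled by that wait, not by picture.

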